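# Hold a casting mould on the wax injector's spring nozzle

### The arm

A 6-joint arm with a two-finger parallel gripper is mounted at the origin on a cart in front of the work surface, level with it; the furniture and walls round the work are solid. World frame = base frame: x ahead of the robot, y to its left, z up, the work surface at z = 0. Lengths are in mm, angles in rad, forces in N, time in s.
With the tool pointing down it reaches from about 350 to 875 mm from the base axis. Payload 15.5 kg.
Tool frame: the origin (TCP) lies at the centre of the arm's flange, where the gripper is bolted on; the fingertips stand 173 mm ahead of it and the grasp point (between the pads) lies 155 mm ahead of it; z points along the fingers, y is the line along which they close (so a half turn about z gives the same grasp; the last joint's range is limited). The gripper opens to 85 mm and grips with 20 to 120 N. Pads are 22 mm wide; open, the fingers measure 114 mm over their backs; the gripper's body (76 mm by 85 mm) begins 54 mm behind the grasp point. The pads swing forward as they close: fully open they stand 13 mm farther back than shut.
Start: joints at [1.04, 0.494, 1.345, -0, 1.302, -0.096], TCP at [263.264, 566.851, 404.677] pointing down, gripper open.
Joint ranges: [-2.91, 2.91], [-0.82, 2.16], [0.22, 2.67], [-1.22, 4.37], [0.12, 2.79], [-3.08, 3.08]. Speed limits (rad/s): [1.89, 1.89, 2.57, 3.01, 3.01, 3.01].

### API

Orientations are given as [roll, pitch, yaw] about the fixed x, y, z axes, in that order (R = Rz(yaw) Ry(pitch) Rx(roll)).
In Python, from rig import ctrl gives the robot as it stands.
- The arm moves only by the tool jog_arm, never from a script. Its argument "increments" is a list of rows, each a list of 3 entries, a list of its own where there are three numbers: the opening, from -1 (shut) to 1 (fully open), then the shift along the tool's x, y, z in mm, then the turn about the tool's z in degrees. A call has 1 to 10 rows; each row shifts and turns the commanded pose from where the row before left it, along the tool's axes as they then stand; what a row does not reach is not made up. A row lasts 1/8 s, in which the tool goes at most 62.5 mm and 10.7 degrees, less where a joint would pass 70% of its speed; a pose out of reach is approached as far as the arm can. A call is refused whole if a number of a shift passes 62.5 or a number of a turn 10.7, either way. A call with a gripper value outside its range is refused whole. The fingers move at their own pace and stop on an object; "squeeze" is the grip in N (left out, the last holds). Time passes only in rows, so rows that do not move let the fingers close. It gives the time, the measured TCP pose, the force, the opening and the grip force at its end, in the units of the state.
- ctrl.read_state(): the state, without advancing time (a new reading comes with each control period).
- ctrl.snapshot(name): name is "scene" or "side" or "wrist"; returns the picture (480x640x3 uint8, red, green, blue); there is no depth.
- ctrl.camera_info(name): a dict with "camera_matrix" (3x3 intrinsics, pixels), "D" ([k1, k2, p1, p2, k3] as OpenCV has them; the pictures are not rectified), "R" (3x3) and "t" (3): a world point X has camera coordinates R X + t; the wrist camera has in their place "mount" (4x4, takes a point from camera to tool coordinates, whose origin is the TCP and whose axes are the flange's). Camera axes: x right, y down, z forward; pixel columns grow to the right and rows downward; lengths in mm; the calibration is good to about 2 mm. A picture is of the moment at which its call begins: read the wrist's pose just before it. camera_info takes no time and is no camera call.
- ctrl.job_done(): hands the job in; it is judged then, once.
The state is a dict: "time": time; "joint_pos": joint angles; "joint_vel": joint speeds; "tau": joint torques, N m; "ee_pos": TCP position; "tcp_rot": TCP orientation; "wrist_force": force on the tool from outside, world axes, zero at the start; "ft_torque": the same for the moment, N m; "grip_width": finger opening in mm; "gripper_force": force on a finger pad.
Only numpy, scipy, OpenCV 4.12 (cv2) and the standard library are available. Lean on these libraries where they do the work, as an engineer would, in place of code of your own. Each camera call takes 0.05 s, during which the arm holds its last target. There are 200 camera calls.

### The job

First swing the wax injector's drip cup on its arm to the right, about a quarter turn, clear of the nozzle. Then pick up the thickest of the three moulds, lift it clear of the bench and push its brass sprue hole squarely and steadily onto the nozzle until the nozzle is seated in the hole and has gone in about 6 mm against its spring, short of its stop at 10 mm. The program finishes while the gripper still holds the mould pressed there; leave the other moulds, the caliper and the wax tin where they are.

Things in the scene. Friction and masses are not known exactly. Their poses are not given: they have to be found in the camera images.
- injector: Wax injector fixed to the bench: steel pot 138 mm across, lid 124 mm high, ball of the pump rod up to 176 mm, on a base plate at x -125 to +70, y +-75 mm, 14 mm high. Origin: on the bench under the pot's centre; z up; x from nozzle to pot, so the nozzle points along -x. Black thermostat box at x -10 to +60, y -95 to -61 mm, 89 mm high. Valve block and nut round the nozzle reach to x -136 mm.
- drip_pivot (a point): The drip arm's vertical hinge axis, at the arm's underside, 36 mm above the bench, on the injector's x axis at x -110 mm (below the valve block).
- nozzle (a joint): How far the spring-loaded brass nozzle is pushed in along the injector's +x, in m: 0 out, 0.010 on its stop. The push it takes is 2.4 N to start and 1.2 N more per mm (9.6 N at 6 mm). The black ring round it is flush with the nut's face at about 6 mm.
- nozzle_tip (a point): The round end of the nozzle, moving with it: 75 mm above the bench, and when out, on the injector's x axis at x -160 mm. The foremost 12 mm are 8 mm thick with a half-ball end, behind that the nozzle is 14 mm thick. Site axes as the injector's.
- drip_arm (a joint): Angle of the drip arm, rad. At 0 the aluminium drip cup (32 mm wide, rim 57 mm high, centre 50 mm from the pivot) is under the nozzle's tip, in a mould's way; grows as the arm swings level to the injector's -y side (counterclockwise seen from above) to its stop at 1.9. Clear from 1.2 on. Light friction holds it where it is left.
- drip_knob (a point): Top middle of the upright wooden knob at the drip arm's end, 75 mm above the bench, 90 mm from the pivot (in line with the nozzle, 40 mm in front of its tip, when the joint is 0). The knob is 15 mm thick and 25 mm high; below it a 10 mm stem goes down to the arm's top face, 40 mm above the bench.
- mould_thick: The mould to use: brown rubber block between two aluminium plates, standing on edge like a book, 70 mm long (x), 46 mm thick (y, across the plates), 50 mm high. Origin: centre of its underside; z up. The sprue hole is in the middle of the +x end face, 25 mm above the underside. About 0.27 kg. Grip it across the plates.
- sprue_seat (a point): Centre of the flat floor of the thick mould's sprue hole, 28 mm from the mould's middle along +x, 25 mm above its underside. The hole is a brass funnel 7 mm deep, 15 mm wide at the mouth and 10 mm wide at the floor, where the nozzle's tip seats. Axes as the mould's.
- mould_mid: Like the thick mould but 36 mm thick; to be left alone. Origin: centre of its underside.
- mould_thin: Like the thick mould but 28 mm thick; to be left alone. Origin: centre of its underside.
- wax_tin: Flat painted tin 48 x 73 x 19 mm lying on the bench; to be left alone. Origin: centre of its underside.
- caliper: Steel sliding caliper 64 x 150 x 6 mm lying on the bench; to be left alone. Origin: centre of its underside.
- ply_screen: Plywood screen, part of the bench, fixed and always in the same place: an upright board 447 mm wide (y) and 262 mm high behind the moulds; mind the wrist. Origin: on the bench; the board's near face is 31 mm behind it (+x), a batten 22 mm high runs along its foot at x +8 to +31, and a wooden foot 30 mm high at y +163 to +183 reaches forward to x -60 mm.

How it is judged:
By the outcome, as a careful person would: the job done as asked, in the order asked, and still so for the second after the job is handed in, while the arm keeps its last pose, push and grip.
It also fails if it takes over 66 s, if anything falls off the work surface, if the arm or the gripper's body presses on something with over 40 N, if the wrist force passes 120 N, or if a joint passes its speed limit or range.

## Working session

There is one attempt and no reset: what is moved stays moved. The work goes in short steps, Python scripts to look and compute and a tool call to move; the robot and the scene stay as the last step left them, time stands still between calls to the robot, and variables do not carry over. Pictures are saved under pics/ and viewed, at most 12 in all, crops included, and the job is handed in when it is done.

Besides the shell and the picture viewer there is one more tool, called after "Request:" by a JSON object that holds its "name" and its "arguments", one argument or row to a line. jog_arm: Moves the arm, as the interface text tells. Its arguments: {"type":"object","properties":{"increments":{"type":"array","items":{"type":"array"}},"squeeze":{"type":"number"}},"required":["increments"]}

```bash
mkdir -p pics; python3 - <<'E'
from rig import ctrl
import cv2,numpy as np
np.set_printoptions(precision=4,suppress=True)
s=ctrl.read_state();print(s)
for n in("scene","side","wrist"):
    cv2.imwrite(f"pics/{n}0.png",ctrl.snapshot(n)[:,:,::-1]);print(n,ctrl.camera_info(n))
E
```

```text
{'time': 0.0, 'joint_pos': array([ 1.0405,  0.4942,  1.3462, -0.    ,  1.3025, -0.0955]), 'joint_vel': array([-0.0012,  0.0005,  0.0006, -0.0002, -0.0001, -0.0003]), 'tau': array([ -0.0055, -88.2181, -38.3874,  -0.0003,   0.0101,   0.0001]), 'ee_pos': array([263.1979, 566.695 , 404.0978]), 'tcp_rot': array([-3.1404, -0.0001,  2.7068]), 'wrist_force': array([-0.7774, -0.0851, -0.4809]), 'ft_torque': array([ 0.0348, -0.0363,  0.0144]), 'gripper_force': 0.0, 'grip_width': 85.23437935833526}
scene {'camera_matrix': array([[603.0544,   0.    , 313.9491],
       [  0.    , 603.0544, 241.5861],
       [  0.    ,   0.    ,   1.    ]]), 'D': array([-0.0282,  0.    ,  0.    ,  0.    ,  0.    ]), 'R': array([[ 0.5312, -0.8472,  0.0062],
       [-0.3431, -0.2218, -0.9128],
       [ 0.7747,  0.4827, -0.4085]]), 't': array([-294.4089,  269.678 , 1059.7293])}
side {'camera_matrix': array([[449.1518,   0.    , 317.8636],
       [  0.    , 449.1518, 239.3046],
       [  0.    ,   0.    ,   1.    ]]), 'D': array([-0.0915,  0.    ,  0.    ,  0.    ,  0.    ]), 'R': array([[ 0.8497, -0.5268,  0.0207],
       [-0.3313, -0.5641, -0.7563],
       [ 0.4101,  0.6358, -0.6539]]), 't': array([-451.6398,  202.3577,  923.764 ])}
wrist {'camera_matrix': array([[377.2217,   0.    , 316.7118],
       [  0.    , 377.2217, 243.3447],
       [  0.    ,   0.    ,   1.    ]]), 'D': array([-0.0079,  0.    ,  0.    ,  0.    ,  0.    ]), 'mount': array([[-0.0011, -0.9547, -0.2975, 76.4614],
       [ 1.    , -0.0009, -0.0006,  0.1258],
       [ 0.0003, -0.2975,  0.9547, 30.6927],
       [ 0.    ,  0.    ,  0.    ,  1.    ]])}
```

View pics/scene0.png

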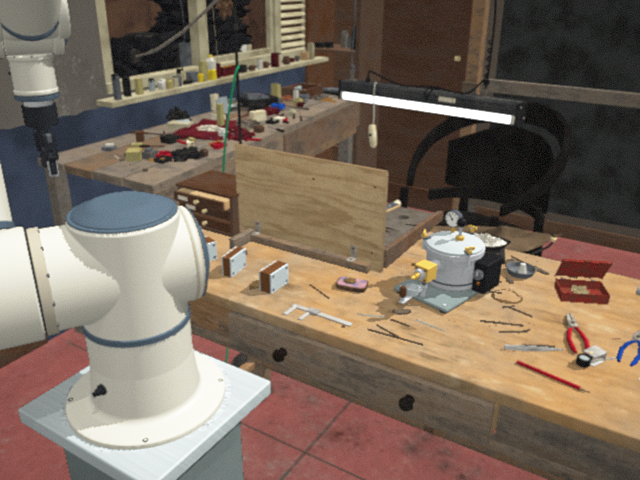

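View pics/side0.png

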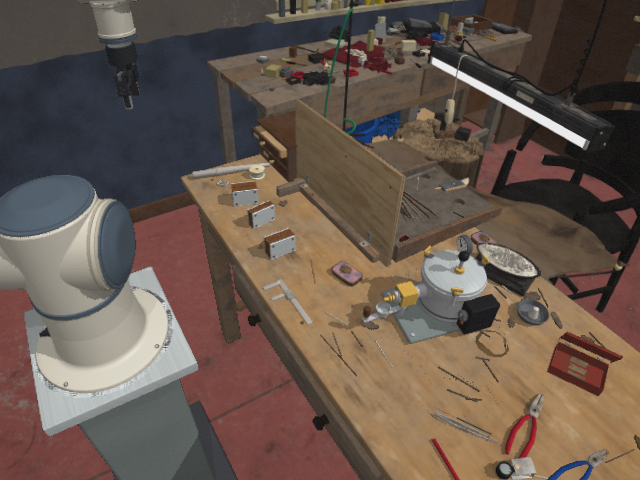

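The side view shows the three moulds at about (245,195), (262,214) and (281,243), with the injector pot at (453,280) and the drip knob at (367,312). I'll enlarge it.

```bash
cat > h.py <<'E'
import cv2,numpy as np
from scipy.spatial.transform import Rotation as Ro
from rig import ctrl
np.set_printoptions(precision=2,suppress=True)
def cam(n,st=None):
    i=ctrl.camera_info(n);K,D=np.array(i["camera_matrix"]),np.array(i["D"])
    if n!="wrist": return K,D,np.array(i["R"]),np.array(i["t"])
    T=np.eye(4);T[:3,:3]=Ro.from_euler("xyz",st["tcp_rot"]).as_matrix();T[:3,3]=st["ee_pos"]
    W=np.linalg.inv(T@np.array(i["mount"]));return K,D,W[:3,:3],W[:3,3]
def ray(c,uv,z):
    K,D,R,t=c;p=cv2.undistortPoints(np.array([[uv]],float),K,D)[0,0]
    d=R.T@np.array([*p,1]);o=-R.T@t;return o+d*(z-o[2])/d[2]
def proj(c,X):
    K,D,R,t=c;return cv2.projectPoints(np.array(X,float).reshape(-1,3),cv2.Rodrigues(R)[0],t,K,D)[0][:,0]
E
python3 - <<'E'
import cv2
a=cv2.imread("pics/side0.png")[165:365,220:500]
cv2.imwrite("pics/c1.png",cv2.resize(a,(784,560),interpolation=cv2.INTER_CUBIC))
E
```

```text
(no output)
```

View pics/c1.png

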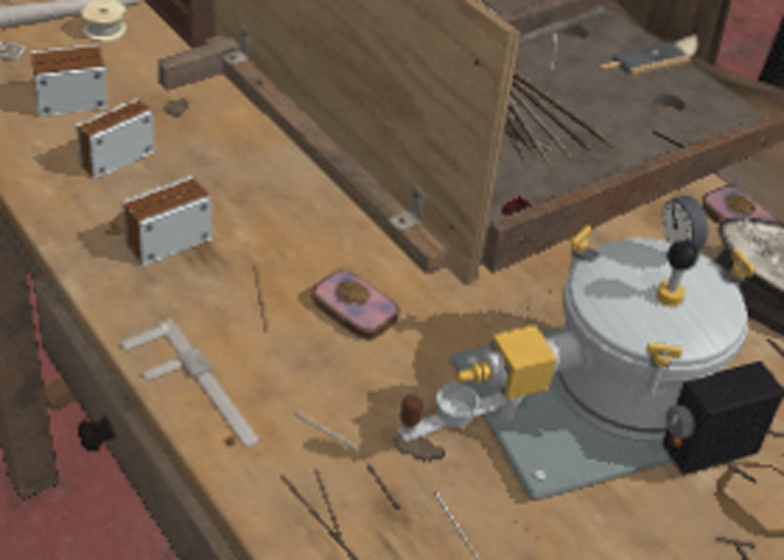

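The crop (2.8x, origin 220,165) shows the mould tops near (68,57), (115,120) and (168,205), the knob top at (411,398), the nozzle tip at (462,377), and the lid ellipse centred at about (657,300).

```bash
python3 - <<'E'
from h import *
c=cam("side")
f=lambda x,y,z:ray(c,(220+x/2.8,165+y/2.8),z)
for n,P in dict(A=[(31,52),(99,46),(106,62),(37,68)],B=[(78,125),(143,100),(154,113),(86,144)],C=[(124,204),(199,179),(211,203),(136,226)]).items():
    q=np.array([f(*p,50)[:2] for p in P]);d=np.linalg.norm(np.roll(q,-1,0)-q,axis=1)
    l=q[1]-q[0]+q[2]-q[3];print(n,q.mean(0),d,np.degrees(np.arctan2(l[1],l[0])))
print("knob",f(411,398,75),"tip",f(462,377,75),"lid",f(657,300,124),"ball",f(683,255,167))
print("tin",f(356,300,19),"calip",f(190,385,3))
print("screen batten end",f(440,270,0), "foot",f(160,85,0))
E
```

```text
A [465.05 289.25] [69.06 30.45 68.89 30.14] -21.41243121694886
B [459.04 169.32] [71.23 24.04 77.2  30.77] 6.007603003055056
C [445.03  38.55] [73.19 34.79 70.49 31.32] -3.7476473124497094
knob [ 480.54 -266.44   75.  ] tip [ 524.73 -269.57   75.  ] lid [ 662.78 -316.27  124.  ] ball [ 672.4  -319.41  167.  ]
tin [ 537.93 -119.65   19.  ] calip [ 379.07 -118.41    3.  ]
screen batten end [ 635.39 -111.83    0.  ] foot [553.48 262.6    0.  ]
```

```bash
cat >> h.py <<'E'
def plan(xyz,yaw_deg,N,op=1):
    """rows to go from the present pose to xyz/yaw, tool down, in N even steps"""
    s=ctrl.read_state();p=np.array(s["ee_pos"]);y=np.degrees(s["tcp_rot"][2]);d=(np.array(xyz)-p)/N
    a=(yaw_deg-y);r=[]
    for k in range(N):
        c=np.radians(y+a*k/N);r.append([op,[round(float(v),1) for v in (d[0]*np.cos(c)+d[1]*np.sin(c),d[0]*np.sin(c)-d[1]*np.cos(c),-d[2])],round(float(-a/N),2)])
    print(str(r).replace(" ",""))
E
python3 -c "
from h import *
plan((420,160,400),0,15)"
```

```text
[[1,[-20.9,-20.2,0.3],10.34],[1,[-24.2,-16.1,0.3],10.34],[1,[-26.7,-11.5,0.3],10.34],[1,[-28.3,-6.5,0.3],10.34],[1,[-29.0,-1.3,0.3],10.34],[1,[-28.8,3.9,0.3],10.34],[1,[-27.6,9.0,0.3],10.34],[1,[-25.6,13.8,0.3],10.34],[1,[-22.7,18.2,0.3],10.34],[1,[-19.0,21.9,0.3],10.34],[1,[-14.8,25.0,0.3],10.34],[1,[-10.1,27.3,0.3],10.34],[1,[-5.0,28.6,0.3],10.34],[1,[0.2,29.1,0.3],10.34],[1,[5.4,28.6,0.3],10.34]]
```

Request:
{"name": "jog_arm", "arguments": {
  "increments": [
    [1, [-21, -20, 0], 10.3],
    [1, [-24, -16, 0], 10.3],
    [1, [-27, -11, 0], 10.3],
    [1, [-28, -6, 0], 10.3],
    [1, [-29, -1, 0], 10.3],
    [1, [-29, 4, 0], 10.3],
    [1, [-28, 9, 0], 10.3],
    [1, [-26, 14, 0], 10.3],
    [1, [-23, 18, 0], 10.3],
    [1, [-19, 22, 0], 10.3]
  ]
}}

```text
time: 1.4
ee_pos: [370.2, 295.0, 404.6]
tcp_rot: [-3.142, 0.0, 0.903]
wrist_force: [0.5, 0.8, 0.1]
grip_width: 85.5
gripper_force: 0.0
```

Request:
{"name": "jog_arm", "arguments": {
  "increments": [
    [1, [-15, 25, 0], 10.3],
    [1, [-10, 27, 0], 10.3],
    [1, [-5, 29, 0], 10.3],
    [1, [0, 29, 0], 10.3],
    [1, [5, 29, 0], 10.3],
    [1, [0, 0, 0], 0],
    [1, [0, 0, 0], 0]
  ]
}}

```text
time: 2.28
ee_pos: [422.6, 160.3, 404.6]
tcp_rot: [-3.141, 0.0, 0.012]
wrist_force: [-0.5, 0.7, -0.8]
grip_width: 85.2
gripper_force: 0.0
```

```bash
python3 -c "
from h import *
s=ctrl.read_state();print(s['time'],s['ee_pos'],s['tcp_rot'],s['joint_pos'])
cv2.imwrite('pics/w1.png',ctrl.snapshot('wrist')[:,:,::-1])"
```

```text
2.275 [422.63 160.26 404.6 ] [-3.14  0.    0.01] [0.23 0.25 1.75 0.   1.14 1.79]
```

View pics/w1.png

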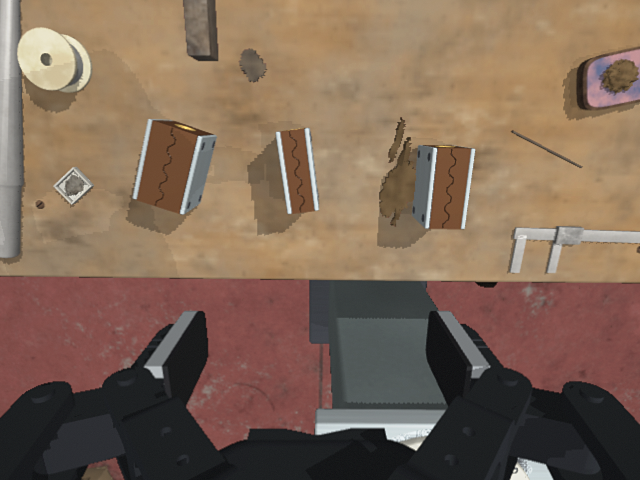

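The wrist view has +x up. The left mould, with top corners near (149,119), (199,132), (183,214) and (133,206), looks thickest. The thin one is at (297,170) and the mid one at (447,187). I'll check the dimensions, and also plan the approach above the knob.

```bash
python3 -c "
from h import *
s=ctrl.read_state();c=cam('wrist',s)
for P in ([(149,119),(199,132),(183,214),(133,206)],[(277,132),(309,128),(318,210),(288,213)],[(431,147),(475,149),(464,229),(422,227)]):
    q=np.array([ray(c,p,50)[:2] for p in P]);d=np.linalg.norm(np.roll(q,-1,0)-q,axis=1);l=q[0]-q[3]+q[1]-q[2];print(q.mean(0),d,np.degrees(np.arctan2(l[1],l[0])))
plan((455,-245,330),-15,10)"
```

```text
[461.52 289.43] [41.31 72.19 43.68 76.06] -16.6651427973621
[460.28 177.07] [26.58 69.14 26.47 68.69] 6.884748982417853
[447.09  48.05] [37.01 69.28 37.65 69.03] -0.5817208927833802
[[1,[2.7,40.6,7.5],1.57],[1,[3.9,40.5,7.5],1.57],[1,[5.0,40.4,7.5],1.57],[1,[6.1,40.2,7.5],1.57],[1,[7.2,40.0,7.5],1.57],[1,[8.3,39.8,7.5],1.57],[1,[9.4,39.6,7.5],1.57],[1,[10.4,39.3,7.5],1.57],[1,[11.5,39.0,7.5],1.57],[1,[12.6,38.7,7.5],1.57]]
```

Request:
{"name": "jog_arm", "arguments": {
  "increments": [
    [1, [3, 40.5, 7.5], 1.6],
    [1, [4, 40.5, 7.5], 1.6],
    [1, [5, 40.5, 7.5], 1.6],
    [1, [6, 40, 7.5], 1.6],
    [1, [7, 40, 7.5], 1.6],
    [1, [8, 40, 7.5], 1.6],
    [1, [9, 40, 7.5], 1.6],
    [1, [10, 39, 7.5], 1.6],
    [1, [12, 39, 7.5], 1.6],
    [1, [13, 39, 7.5], 1.6]
  ]
}}

```text
time: 3.58
ee_pos: [453.8, -246.5, 329.4]
tcp_rot: [-3.141, -0.0, -0.267]
wrist_force: [0.2, 0.5, 0.8]
grip_width: 85.3
gripper_force: 0.0
```

Request:
{"name": "jog_arm", "arguments": {
  "increments": [
    [1, [0, 0, 0], 0],
    [1, [0, 0, 0], 0]
  ]
}}

```text
time: 3.82
ee_pos: [453.5, -245.1, 329.5]
tcp_rot: [-3.141, 0.001, -0.268]
wrist_force: [0.3, -0.2, -0.2]
grip_width: 85.6
gripper_force: 0.0
```

```bash
python3 -c "
from h import *
s=ctrl.read_state();print(s['time'],s['ee_pos'],s['tcp_rot'],s['joint_pos'])
cv2.imwrite('pics/w2.png',ctrl.snapshot('wrist')[:,:,::-1])"
```

```text
3.825 [ 453.5  -245.08  329.53] [-3.14  0.   -0.27] [-0.61  0.44  1.7   0.    1.    1.23]
```

View pics/w2.png

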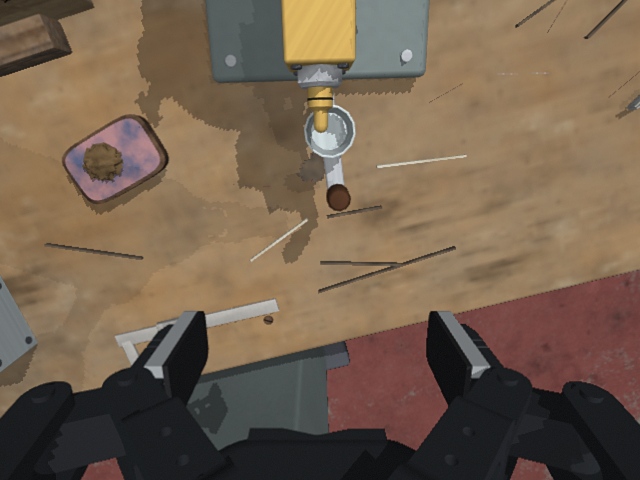

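The picture shows the knob top at about (339,193), the nozzle tip at (320,127), the cup centre at (330,131) and the base plate's front edge from (211,81) to (426,76).

```bash
python3 -c "
from h import *
s=ctrl.read_state();c=cam('wrist',s)
k=ray(c,(339,193),75);t=ray(c,(320,127),75);a=ray(c,(211,81),14);b=ray(c,(426,76),14)
s1=ray(c,(231,61),16);s2=ray(c,(407,56),16)
print('knob',k,'tip~',t,'cup',ray(c,(330,131),57),'plate',a,b,s1,s2)
for e,f in((a,b),(s1,s2)):
    d=e-f;print(np.linalg.norm(d),np.degrees(np.arctan2(d[1],d[0]))-90)
m=(a+b)/2;print(m)
"
```

```text
knob [ 485.94 -267.22   75.  ] tip~ [ 525.34 -266.18   75.  ] cup [ 521.31 -271.61   57.  ] plate [ 574.84 -201.21   14.  ] [ 538.2  -346.68   14.  ] [ 582.8  -219.22   16.  ] [ 553.94 -335.91   16.  ]
150.0132754005432 -14.13956290440072
120.20502536599993 -13.887260539796955
[ 556.52 -273.95   14.  ]
```

```bash
python3 -c "
from h import *
plan((483.5,-267,228),-7,8,-0.25)"
```

```text
[[-0.25,[4.3,1.7,12.7],-1.04],[-0.25,[4.3,1.8,12.7],-1.04],[-0.25,[4.3,1.8,12.7],-1.04],[-0.25,[4.2,1.9,12.7],-1.04],[-0.25,[4.2,2.0,12.7],-1.04],[-0.25,[4.2,2.1,12.7],-1.04],[-0.25,[4.1,2.1,12.7],-1.04],[-0.25,[4.1,2.2,12.7],-1.04]]
```

Request:
{"name": "jog_arm", "arguments": {
  "increments": [
    [-0.25, [8.5, 3.5, 0], -2],
    [-0.25, [8.5, 4, 0], -2],
    [-0.25, [8.5, 4, 0], -2],
    [-0.25, [8, 4, 0], -2],
    [-0.25, [0, 0, 15], 0],
    [-0.25, [0, 0, 15], 0],
    [-0.25, [0, 0, 15], 0],
    [-0.25, [0, 0, 0], 0]
  ]
}}

```text
time: 4.88
ee_pos: [482.3, -267.9, 283.1]
tcp_rot: [-3.14, 0.003, -0.13]
wrist_force: [0.6, -0.1, 0.1]
grip_width: 32.0
gripper_force: 0.0
```

```bash
python3 -c "
from h import *
s=ctrl.read_state();print(s['time'],s['ee_pos'],s['tcp_rot'],s['grip_width'])
plan((483.5,-267,228),-7,4,-0.25)
c=cam('wrist',s);print(proj(c,[[484,-267,75]]))
cv2.imwrite('pics/w3.png',ctrl.snapshot('wrist')[:,:,::-1])"
```

```text
4.875 [ 482.3  -267.91  283.13] [-3.14  0.   -0.13] 32.008110185727055
[[-0.25,[0.3,-0.3,13.8],-0.11],[-0.25,[0.3,-0.3,13.8],-0.11],[-0.25,[0.3,-0.3,13.8],-0.11],[-0.25,[0.3,-0.3,13.8],-0.11]]
[[315.57 277.81]]
```

View pics/w3.png

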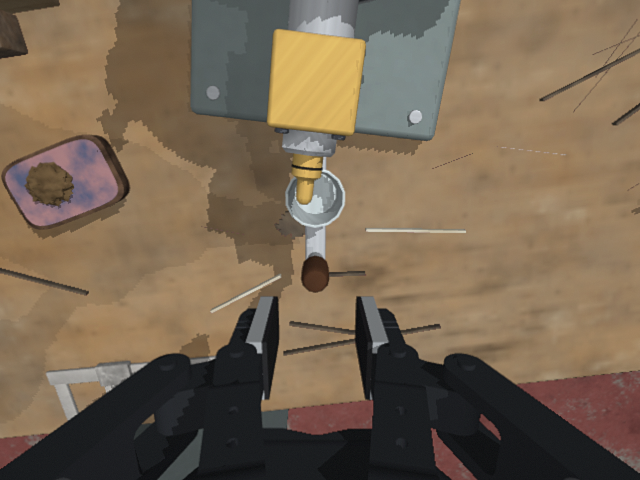

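The knob top is at about (315,277), which matches the projection, and it lies centred between the fingers. Descend, then swing.

Request:
{"name": "jog_arm", "arguments": {
  "increments": [
    [-0.25, [0, 0, 14], 0],
    [-0.25, [0, 0, 14], 0],
    [-0.25, [0.5, 0, 14], 0],
    [-0.25, [0.5, 0, 14], 0],
    [-0.25, [0, 0, 0], 0]
  ]
}}

```text
time: 5.55
ee_pos: [483.5, -268.2, 227.4]
tcp_rot: [-3.141, 0.002, -0.129]
wrist_force: [-0.2, 0.0, 0.9]
grip_width: 31.8
gripper_force: 0.0
```

Request:
{"name": "jog_arm", "arguments": {
  "increments": [
    [-0.25, [0.3, 6.7, 0], -4.25],
    [-0.25, [0.3, 6.7, 0], -4.25],
    [-0.25, [0.3, 6.7, 0], -4.25],
    [-0.25, [0.3, 6.7, 0], -4.25],
    [-0.25, [0.3, 6.7, 0], -4.25],
    [-0.25, [0.3, 6.7, 0], -4.25],
    [-0.25, [0.3, 6.7, 0], -4.25],
    [-0.25, [0.3, 6.7, 0], -4.25],
    [-0.25, [0.3, 6.7, 0], -4.25],
    [-0.25, [0.3, 6.7, 0], -4.25]
  ]
}}

```text
time: 6.8
ee_pos: [500.1, -332.1, 229.1]
tcp_rot: [3.141, -0.0, 0.615]
wrist_force: [0.6, 1.3, 0.6]
grip_width: 31.8
gripper_force: 0.2
```

Request:
{"name": "jog_arm", "arguments": {
  "increments": [
    [-0.25, [0.3, 6.7, 0], -4.25],
    [-0.25, [0.3, 6.7, 0], -4.25],
    [-0.25, [0.3, 6.7, 0], -4.25],
    [-0.25, [0.3, 6.7, 0], -4.25],
    [-0.25, [0.3, 6.7, 0], -4.25],
    [-0.25, [0.3, 6.7, 0], -4.25],
    [-0.25, [0.3, 6.7, 0], -4.25],
    [-0.25, [0.3, 6.7, 0], -4.25],
    [-0.25, [0.3, 6.7, 0], -4.25],
    [-0.25, [0, 0, 0], 0]
  ]
}}

```text
time: 8.05
ee_pos: [548.6, -366.3, 228.9]
tcp_rot: [3.141, 0.0, 1.28]
wrist_force: [-0.1, 1.2, 0.2]
grip_width: 31.7
gripper_force: 0.0
```

```bash
python3 -c "
from h import *
s=ctrl.read_state();print(s['time'],s['ee_pos'],s['tcp_rot'],s['wrist_force'])
v=s['ee_pos'][:2]-np.array([571,-277.6]);print(np.hypot(*v),np.degrees(np.arctan2(v[1],v[0]))%360-166)"
```

```text
8.05 [ 548.59 -366.28  228.95] [3.14 0.   1.28] [-0.11  1.2   0.24]
91.47117981081075 89.816716178555
```

Request:
{"name": "jog_arm", "arguments": {
  "increments": [
    [-0.25, [0, 0, -12], 0],
    [-0.25, [0, 0, -20], 0],
    [-0.25, [0, 0, -25], 0],
    [-0.25, [0, 0, -25], 0],
    [-0.25, [0, 0, -25], 0],
    [1, [0, 0, 0], 0]
  ]
}}

```text
time: 8.8
ee_pos: [548.4, -366.4, 338.6]
tcp_rot: [3.138, 0.002, 1.279]
wrist_force: [0.1, -0.1, -0.7]
grip_width: 49.1
gripper_force: 0.0
```

```bash
python3 -c "
from h import *
s=ctrl.read_state();print(s['time'],s['ee_pos'],s['tcp_rot'])
plan((445,289,300),-18,20)
c=cam('wrist',s);a=ctrl.snapshot('wrist')[:,:,::-1];b=ctrl.snapshot('side')[250:370,320:480,::-1]
cv2.imwrite('pics/w4.png',cv2.hconcat([cv2.resize(a,(400,300)),cv2.resize(b,(400,300),interpolation=cv2.INTER_CUBIC)]))"
```

```text
8.8 [ 548.44 -366.41  338.63] [3.14 0.   1.28]
[[1,[29.9,-14.4,1.9],4.56],[1,[28.7,-16.7,1.9],4.56],[1,[27.2,-18.9,1.9],4.56],[1,[25.6,-21.1,1.9],4.56],[1,[23.9,-23.0,1.9],4.56],[1,[22.0,-24.9,1.9],4.56],[1,[19.9,-26.5,1.9],4.56],[1,[17.8,-28.0,1.9],4.56],[1,[15.5,-29.3,1.9],4.56],[1,[13.1,-30.5,1.9],4.56],[1,[10.6,-31.4,1.9],4.56],[1,[8.1,-32.2,1.9],4.56],[1,[5.5,-32.7,1.9],4.56],[1,[2.9,-33.1,1.9],4.56],[1,[0.2,-33.2,1.9],4.56],[1,[-2.4,-33.1,1.9],4.56],[1,[-5.0,-32.8,1.9],4.56],[1,[-7.6,-32.3,1.9],4.56],[1,[-10.2,-31.6,1.9],4.56],[1,[-12.6,-30.7,1.9],4.56]]
```

View pics/w4.png

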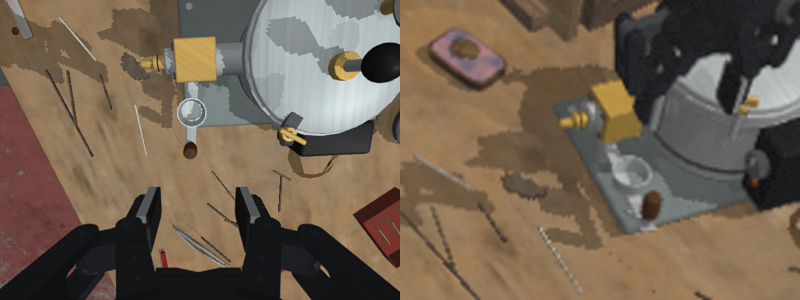

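The drip arm is swung out about 90°, with the knob at (190,150) in the left panel, and the nozzle at (140,65) is clear. On to the thick mould.

Request:
{"name": "jog_arm", "arguments": {
  "increments": [
    [1, [30, -14, 2], 4.6],
    [1, [29, -17, 2], 4.6],
    [1, [27, -19, 2], 4.6],
    [1, [26, -21, 2], 4.6],
    [1, [24, -23, 2], 4.6],
    [1, [22, -25, 2], 4.6],
    [1, [20, -26.5, 2], 4.6],
    [1, [18, -28, 2], 4.6],
    [1, [15.5, -29, 2], 4.6],
    [1, [13, -30.5, 2], 4.6]
  ]
}}

```text
time: 10.15
ee_pos: [497.3, -36.8, 315.1]
tcp_rot: [-3.141, 0.001, 0.474]
wrist_force: [-0.1, -0.3, 0.6]
grip_width: 85.3
gripper_force: 0.0
```

Request:
{"name": "jog_arm", "arguments": {
  "increments": [
    [1, [10.5, -31.5, 2], 4.6],
    [1, [8, -32, 2], 4.6],
    [1, [5.5, -33, 2], 4.6],
    [1, [3, -33, 2], 4.6],
    [1, [0, -33, 2], 4.6],
    [1, [-2.5, -33, 2], 4.6],
    [1, [-5, -33, 2], 4.6],
    [1, [-7.5, -32, 2], 4.6],
    [1, [-10, -31.5, 2], 4.6],
    [1, [-12.5, -31, 2], 4.6]
  ]
}}

```text
time: 11.4
ee_pos: [448.3, 291.0, 295.0]
tcp_rot: [3.141, 0.001, -0.329]
wrist_force: [1.0, -1.0, -0.1]
grip_width: 85.1
gripper_force: 0.0
```

Request:
{"name": "jog_arm", "arguments": {
  "increments": [
    [1, [0, 0, 0], 0],
    [1, [0, 0, 0], 0]
  ]
}}

```text
time: 11.65
ee_pos: [448.6, 289.7, 295.2]
tcp_rot: [3.141, 0.001, -0.325]
wrist_force: [0.4, -0.0, 0.7]
grip_width: 85.2
gripper_force: 0.0
```

```bash
python3 -c "
from h import *
s=ctrl.read_state();print(s['time'],s['ee_pos'],s['tcp_rot'])
np.savez('s5.npz',p=s['ee_pos'],r=s['tcp_rot'])
cv2.imwrite('pics/w5.png',ctrl.snapshot('wrist')[:,:,::-1])"
```

```text
11.65 [448.63 289.68 295.23] [ 3.14  0.   -0.32]
```

View pics/w5.png

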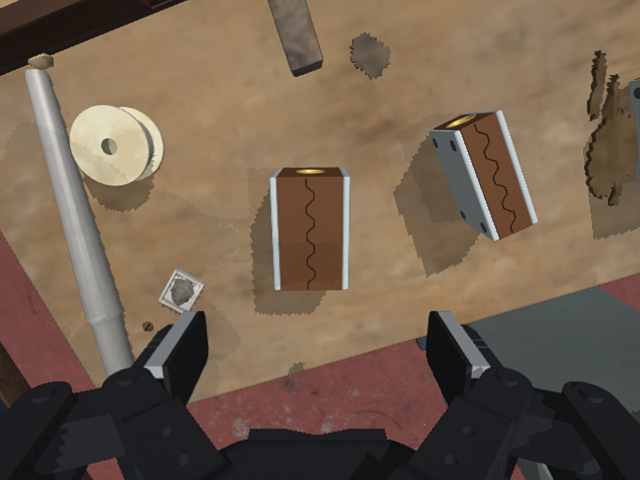

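The thick mould is square in view, with top corners at (271,178), (350,178), (349,290) and (275,290) and the brass hole on the +x end.

```bash
python3 -c "
from h import *
s=ctrl.read_state();c=cam('wrist',s)
q=np.array([ray(c,p,50)[:2] for p in [(271,178),(350,178),(349,290),(275,290)]]);d=np.linalg.norm(np.roll(q,-1,0)-q,axis=1);l=q[0]-q[3]+q[1]-q[2];y=np.degrees(np.arctan2(l[1],l[0]));print(q.mean(0),d,y,ray(c,(311,172),40))
plan((*q.mean(0),186),y,6)"
```

```text
[461.9  288.38] [44.7  69.14 45.94 69.11] -18.21845459648307 [496.74 276.72  40.  ]
[[1,[2.1,-0.5,18.2],-0.07],[1,[2.1,-0.5,18.2],-0.07],[1,[2.1,-0.5,18.2],-0.07],[1,[2.1,-0.5,18.2],-0.07],[1,[2.1,-0.5,18.2],-0.07],[1,[2.1,-0.5,18.2],-0.07]]
```

Request:
{"name": "jog_arm", "arguments": {
  "increments": [
    [1, [6, -1.5, 5], 0],
    [1, [6.5, -1.5, 10], 0],
    [1, [0, 0, 18], 0],
    [1, [0, 0, 20], 0],
    [1, [0, 0, 20], 0],
    [1, [0, 0, 20], 0],
    [1, [0, 0, 12], 0],
    [1, [0, 0, 7], 0],
    [1, [0, 0, 0], 0]
  ]
}}

```text
time: 12.82
ee_pos: [461.8, 288.9, 183.5]
tcp_rot: [3.141, 0.0, -0.326]
wrist_force: [0.0, 0.7, 0.8]
grip_width: 85.6
gripper_force: 0.0
```

Request:
{"name": "jog_arm", "arguments": {
  "increments": [
    [0.3, [0, 0, 0], 0],
    [0.2, [0, 0, 0], 0],
    [0.1, [0, 0, 0], 0],
    [0, [0, 0, 0], 0],
    [-0.5, [0, 0, 0], 0],
    [-0.5, [0, 0, 0], 0],
    [-0.5, [0, 0, 0], 0],
    [-0.5, [0, 0, 0], 0]
  ],
  "squeeze": 60
}}

```text
time: 13.82
ee_pos: [461.8, 289.1, 184.2]
tcp_rot: [-3.141, -0.001, -0.326]
wrist_force: [-0.8, -0.2, 8.1]
grip_width: 45.3
gripper_force: 61.9
```

```bash
python3 -c "
from h import *
s=ctrl.read_state();print(s['time'],s['ee_pos'],s['tcp_rot'],s['wrist_force'],s['grip_width'],s['gripper_force'])"
```

```text
13.825 [461.77 289.06 184.22] [-3.14 -0.   -0.33] [-0.78 -0.2   8.09] 45.33121029243538 61.85866355895996
```

Gripped at 45.3 mm. Lift and plan the transfer.

Request:
{"name": "jog_arm", "arguments": {
  "increments": [
    [-0.5, [0, 0, -8], 0],
    [-0.5, [0, 0, -16], 0],
    [-0.5, [0, 0, -20], 0],
    [-0.5, [0, 0, -20], 0],
    [-0.5, [0, 0, -20], 0],
    [-0.5, [0, 0, -20], 0],
    [-0.5, [0, 0, -10], 0],
    [-0.5, [0, 0, 0], 0]
  ]
}}

```text
time: 14.82
ee_pos: [461.7, 289.0, 298.5]
tcp_rot: [-3.141, -0.001, -0.326]
wrist_force: [-0.3, 0.6, -2.4]
grip_width: 45.4
gripper_force: 61.6
```

```bash
python3 -c "
from h import *
s=ctrl.read_state();print(s['wrist_force'],s['grip_width'])
plan((457.5,-249.2,290),-14,20,-0.5)"
```

```text
[-0.32  0.6  -2.39] 45.42573606339559
[[-0.5,[8.4,25.6,0.4],-0.23],[-0.5,[8.3,25.6,0.4],-0.23],[-0.5,[8.2,25.6,0.4],-0.23],[-0.5,[8.1,25.7,0.4],-0.23],[-0.5,[8.0,25.7,0.4],-0.23],[-0.5,[7.9,25.7,0.4],-0.23],[-0.5,[7.8,25.8,0.4],-0.23],[-0.5,[7.7,25.8,0.4],-0.23],[-0.5,[7.6,25.8,0.4],-0.23],[-0.5,[7.5,25.9,0.4],-0.23],[-0.5,[7.4,25.9,0.4],-0.23],[-0.5,[7.3,25.9,0.4],-0.23],[-0.5,[7.2,25.9,0.4],-0.23],[-0.5,[7.0,26.0,0.4],-0.23],[-0.5,[6.9,26.0,0.4],-0.23],[-0.5,[6.8,26.0,0.4],-0.23],[-0.5,[6.7,26.1,0.4],-0.23],[-0.5,[6.6,26.1,0.4],-0.23],[-0.5,[6.5,26.1,0.4],-0.23],[-0.5,[6.4,26.1,0.4],-0.23]]
```

Request:
{"name": "jog_arm", "arguments": {
  "increments": [
    [-0.5, [4, 13, 0], -0.2],
    [-0.5, [8, 26, 0], -0.2],
    [-0.5, [8, 26, 0], -0.2],
    [-0.5, [8, 26, 0], -0.2],
    [-0.5, [8, 26, 0], -0.2],
    [-0.5, [8, 26, 0], -0.2],
    [-0.5, [8, 26, 0], -0.2],
    [-0.5, [8, 26, 0], -0.2],
    [-0.5, [8, 26, 0], -0.2],
    [-0.5, [7.5, 26, 0], -0.2]
  ]
}}

```text
time: 16.08
ee_pos: [457.8, 29.3, 297.1]
tcp_rot: [3.141, 0.001, -0.291]
wrist_force: [0.2, 0.0, -2.1]
grip_width: 45.3
gripper_force: 61.6
```

Request:
{"name": "jog_arm", "arguments": {
  "increments": [
    [-0.5, [7.5, 26, 0], -0.3],
    [-0.5, [7.5, 26, 0], -0.3],
    [-0.5, [7, 26, 0], -0.3],
    [-0.5, [7, 26, 0], -0.3],
    [-0.5, [7, 26, 0], -0.3],
    [-0.5, [7, 26, 0], -0.3],
    [-0.5, [7, 26, 0], -0.3],
    [-0.5, [7, 26, 0], -0.3],
    [-0.5, [6, 26, 0], -0.2],
    [-0.5, [4, 14, 0], -0.2]
  ]
}}

```text
time: 17.32
ee_pos: [456.6, -227.5, 297.1]
tcp_rot: [-3.141, 0.001, -0.243]
wrist_force: [-0.2, -0.3, -2.0]
grip_width: 45.8
gripper_force: 61.7
```

Request:
{"name": "jog_arm", "arguments": {
  "increments": [
    [-0.5, [0, 6, 10], 0],
    [-0.5, [0, 5, 20], 0],
    [-0.5, [0, 0, 20], 0],
    [-0.5, [0, 0, 10], 0],
    [-0.5, [0, 0, 4], 0],
    [-0.5, [0, 0, 0], 0],
    [-0.5, [0, 0, 0], 0]
  ]
}}

```text
time: 18.2
ee_pos: [454.8, -236.9, 234.1]
tcp_rot: [3.141, -0.001, -0.242]
wrist_force: [-0.2, 0.3, -1.3]
grip_width: 45.5
gripper_force: 61.7
```

```bash
python3 -c "
from h import *
s=ctrl.read_state();print(s['time'],s['ee_pos'],s['tcp_rot'],s['wrist_force'])
cv2.imwrite('pics/w6.png',ctrl.snapshot('wrist')[:,:,::-1])
plan((457.5,-249.2,234),-14,1,-0.5)"
```

```text
18.2 [ 454.76 -236.86  234.15] [ 3.14 -0.   -0.24] [-0.19  0.26 -1.3 ]
[[-0.5,[5.6,11.3,0.2],0.14]]
```

View pics/w6.png

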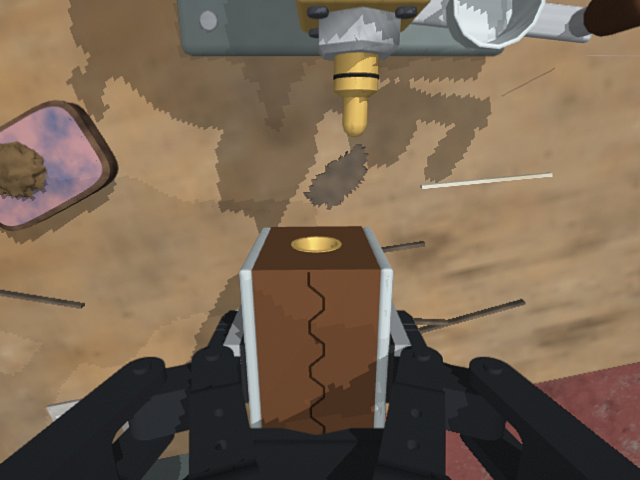

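The nozzle tip end is at (356,137), with its axis at column 356 over rows 80–137. The hole mouth is at (316,244), the mould is centred and square, and the base plate edge is level at row 54.

```bash
python3 -c "
from h import *
s=ctrl.read_state();c=cam('wrist',s);im=cv2.imread('pics/w6.png').astype(int)
Rm=Ro.from_euler('xyz',s['tcp_rot']).as_matrix()
T=lambda u,v,z:Rm.T@(ray(c,(u,v),z)-s['ee_pos'])
print('tip',T(356,137,75),'tipmid',T(356,110,75),'ring',T(356,76,75),'nut',T(360,45,75),'mouth',T(316,244,75))
# nozzle columns by yellow colour
hsv=cv2.cvtColor(im.astype(np.uint8),cv2.COLOR_BGR2HSV)
m=(hsv[:,:,0]>15)&(hsv[:,:,0]<32)&(hsv[:,:,1]>130)&(hsv[:,:,2]>90)
for r in range(56,138,6):
    x=np.flatnonzero(m[r,320:395])+320
    if len(x):print(r,x.min(),x.max(),T((x.min()+x.max())/2,r,75)[:2])
x=np.argwhere(m[130:145,330:380]);print('end row',x[:,0].max()+130)
x=np.argwhere(m[225:260,280:350]);print('hole',x.min(0)+[225,280],x.max(0)+[225,280])
g=cv2.cvtColor(im.astype(np.uint8),cv2.COLOR_BGR2GRAY).astype(int)
E=[]
for u in list(range(195,225,5))+list(range(250,300,10))+list(range(420,445,5)):
    d=np.diff(g[45:64,u]);r=45.5+np.argmax(abs(d));E.append([u,r,*T(u,r,14)[:2]])
E=np.array(E);print(E[:,:2].T);p=np.polyfit(E[:,3],E[:,2],1);print('plate skew deg',np.degrees(np.arctan(p[0])))
"
```

```text
tip [ 72.33  12.75 159.26] tipmid [ 80.71  12.5  159.26] ring [ 90.8   12.21 159.27] nut [ 99.6   13.18 159.28] mouth [ 35.51  -0.45 159.22]
56 336 377 [96.52 12.19]
62 334 378 [94.82 12.09]
68 335 378 [93.11 12.29]
80 334 377 [89.64 12.08]
86 334 376 [87.89 11.97]
92 336 374 [86.11 12.02]
98 343 366 [84.33 11.92]
104 343 367 [82.53 12.13]
110 343 366 [80.71 12.02]
116 343 366 [78.88 12.07]
122 343 366 [77.03 12.12]
128 344 364 [75.16 12.01]
134 348 360 [73.28 12.07]
end row 136
hole [236 291] [252 341]
[[195.  200.  205.  210.  215.  220.  250.  260.  270.  280.  290.  420.
  425.  430.  435.  440. ]
 [ 55.5  55.5  55.5  55.5  55.5  55.5  55.5  55.5  55.5  55.5  55.5  55.5
   55.5  55.5  55.5  55.5]]
plate skew deg -0.05091881301283415
```

Yaw is aligned. The hole needs +12.5 in tool y, and contact is expected about 44 mm ahead.

Request:
{"name": "jog_arm", "arguments": {
  "increments": [
    [-0.5, [0, 4, 0], 0],
    [-0.5, [0, 5, 0], 0],
    [-0.5, [0, 3.5, 0], 0],
    [-0.5, [8, 0, 0], 0],
    [-0.5, [10, 0, 0], 0],
    [-0.5, [8, 0, 0], 0],
    [-0.5, [4, 0, 0], 0],
    [-0.5, [0, 0, 0], 0],
    [-0.5, [0, 0, 0], 0]
  ],
  "squeeze": 80
}}

```text
time: 19.38
ee_pos: [480.6, -256.1, 233.6]
tcp_rot: [-3.141, 0.0, -0.242]
wrist_force: [-0.5, -0.6, -1.4]
grip_width: 45.0
gripper_force: 83.5
```

```bash
python3 -c "
from h import *
s=ctrl.read_state();c=cam('wrist',s);im=ctrl.snapshot('wrist')[:,:,::-1].copy();cv2.imwrite('pics/w7.png',im)
Rm=Ro.from_euler('xyz',s['tcp_rot']).as_matrix()
T=lambda u,v,z:Rm.T@(ray(c,(u,v),z)-s['ee_pos'])
print(s['time'],s['ee_pos'],s['tcp_rot'],s['wrist_force'])
hsv=cv2.cvtColor(im,cv2.COLOR_BGR2HSV)
m=(hsv[:,:,0]>15)&(hsv[:,:,0]<32)&(hsv[:,:,1]>130)&(hsv[:,:,2]>90)
for r in range(140,262,8):
    x=np.flatnonzero(m[r,270:370])+270
    if len(x):print(r,x.min(),x.max(),T((x.min()+x.max())/2,r,75)[:2])
"
```

```text
19.375 [ 480.55 -256.06  233.62] [-3.14  0.   -0.24] [-0.48 -0.62 -1.4 ]
164 296 336 [63.68 -0.4 ]
172 301 331 [61.04 -0.4 ]
180 297 336 [58.37 -0.24]
188 303 329 [55.66 -0.41]
196 306 327 [52.92 -0.25]
204 306 327 [50.14 -0.25]
212 306 327 [47.33 -0.25]
220 309 324 [44.48 -0.26]
236 307 325 [38.67 -0.44]
244 291 341 [35.7  -0.45]
252 308 322 [32.7  -0.81]
```

View pics/w7.png

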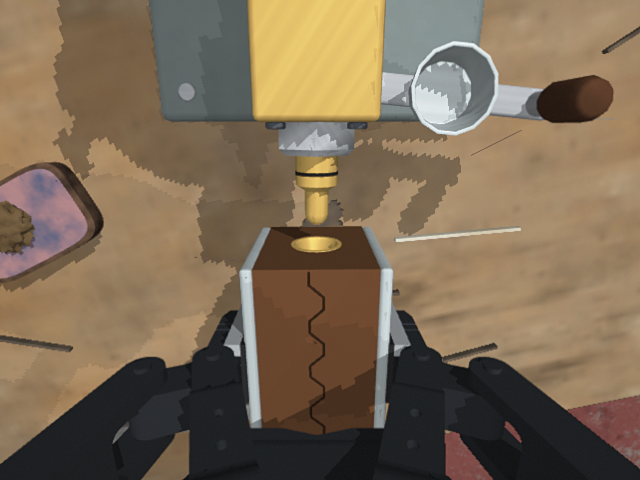

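Aligned laterally, with the tip about 15 mm from the seat. Advance slowly.

Request:
{"name": "jog_arm", "arguments": {
  "increments": [
    [-0.5, [2, 0, -0.5], 0],
    [-0.5, [3, 0, 0], 0],
    [-0.5, [3, 0, 0], 0],
    [-0.5, [2, 0, 0], 0],
    [-0.5, [1.5, 0, 0], 0],
    [-0.5, [1, 0, 0], 0],
    [-0.5, [0, 0, 0], 0],
    [-0.5, [0, 0, 0], 0]
  ]
}}

```text
time: 20.42
ee_pos: [492.8, -259.1, 234.2]
tcp_rot: [-3.142, 0.0, -0.242]
wrist_force: [0.4, 0.5, -2.0]
grip_width: 45.0
gripper_force: 83.5
```

Request:
{"name": "jog_arm", "arguments": {
  "increments": [
    [-0.5, [0.5, 0, 0], 0],
    [-0.5, [0.5, 0, 0], 0],
    [-0.5, [0.5, 0, 0], 0],
    [-0.5, [0.5, 0, 0], 0],
    [-0.5, [0.5, 0, 0], 0],
    [-0.5, [0.5, 0, 0], 0],
    [-0.5, [0.5, 0, 0], 0],
    [-0.5, [0.5, 0, 0], 0],
    [-0.5, [0, 0, 0], 0],
    [-0.5, [0, 0, 0], 0]
  ]
}}

```text
time: 21.68
ee_pos: [496.7, -260.1, 234.1]
tcp_rot: [-3.142, 0.0, -0.242]
wrist_force: [-4.7, -0.0, -1.9]
grip_width: 45.1
gripper_force: 83.7
```

```bash
python3 -c "
from h import *
s=ctrl.read_state();F=np.mean([ctrl.read_state()['wrist_force'] for _ in range(3)],0);u=np.array([np.cos(-.242),np.sin(-.242)])
print(s['time'],s['ee_pos'],s['tcp_rot'],F,F[:2]@u,(s['ee_pos'][:2]-[480.55,-256.06])@u,(s['ee_pos'][:2]-[480.55,-256.06])@[-u[1],u[0]])"
```

```text
21.675 [ 496.68 -260.09  234.15] [-3.14  0.   -0.24] [-4.74 -0.01 -1.87] -4.600519586761632 16.625031739418827 -0.04566269551700941
```

Request:
{"name": "jog_arm", "arguments": {
  "increments": [
    [-0.5, [0.5, 0, 0], 0],
    [-0.5, [0.5, 0, 0], 0],
    [-0.5, [0.5, 0, 0], 0],
    [-0.5, [0.5, 0, 0], 0],
    [-0.5, [0.5, 0, 0], 0],
    [-0.5, [0.5, 0, 0], 0],
    [-0.5, [0.5, 0, 0], 0],
    [-0.5, [0.3, 0, 0], 0],
    [-0.5, [0, 0, 0], 0],
    [-0.5, [0, 0, 0], 0]
  ]
}}

```text
time: 22.92
ee_pos: [500.0, -260.9, 234.0]
tcp_rot: [-3.141, 0.001, -0.242]
wrist_force: [-8.6, 1.6, 0.7]
grip_width: 45.0
gripper_force: 83.9
```

```bash
python3 -c "
from h import *
u=np.array([np.cos(-.242),np.sin(-.242)]);L=[]
im=ctrl.snapshot('wrist')[:,:,::-1]
for _ in range(6):
    s=ctrl.read_state();L.append(s['wrist_force']);ctrl.snapshot('side')
F=np.mean(L,0)
print(s['time'],s['ee_pos'],s['tcp_rot'],F,[round(l[:2]@u,1) for l in L],(s['ee_pos'][:2]-[480.55,-256.06])@u)
cv2.imwrite('pics/w8.png',cv2.resize(im[130:280,220:420],(800,600),interpolation=cv2.INTER_CUBIC))"
```

```text
23.225 [ 500.03 -260.9   234.04] [-3.14  0.   -0.24] [-8.39  0.87  0.25] [np.float64(-8.4), np.float64(-9.0), np.float64(-7.9), np.float64(-8.4), np.float64(-8.6), np.float64(-7.8)] 20.073498047927256
```

View pics/w8.png

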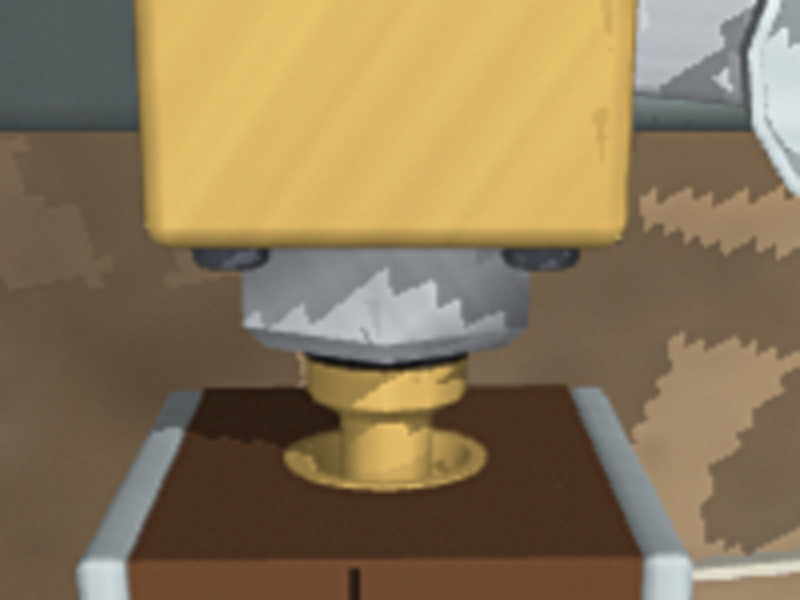

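The nozzle is seated in the centre of the funnel, with the ring nearly flush. The force is 8.4 N, so it is about 5 mm in, and 1 mm more is needed.

Request:
{"name": "jog_arm", "arguments": {
  "increments": [
    [-0.5, [0.4, 0, 0], 0],
    [-0.5, [0.4, 0, 0], 0],
    [-0.5, [0.3, 0, 0], 0],
    [-0.5, [0, 0, 0], 0],
    [-0.5, [0, 0, 0], 0],
    [-0.5, [0, 0, 0], 0]
  ]
}}

```text
time: 24.02
ee_pos: [501.0, -261.1, 234.0]
tcp_rot: [-3.141, 0.002, -0.242]
wrist_force: [-9.5, 1.2, 0.8]
grip_width: 45.1
gripper_force: 83.9
```

```bash
python3 -c "
from h import *
u=np.array([np.cos(-.242),np.sin(-.242)]);L=[]
for _ in range(8):
    s=ctrl.read_state();L.append(s['wrist_force']);ctrl.snapshot('side')
F=np.mean(L,0);d=(s['ee_pos'][:2]-[480.55,-256.06])@u
print(s['time'],s['ee_pos'],F,F[:2]@u,d)
if 9<-F[:2]@u<10.4: print(ctrl.job_done())"
```

```text
24.375 [ 500.98 -261.11  234.05] [-9.23  1.13  0.72] -9.235743873849918 21.046838714697444
the job is handed in; nothing more can be done
None
```

I swung the drip cup about a quarter turn clear, and the gripper is still holding the thick mould seated on the nozzle, pressed in about 5.7–6 mm (9.2 N); the job is handed in at about 24 s.

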